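# Pull the heel tray up to the work board and fit the tall heel to the shoe

### The job

Hook your fingertips behind the far rim of the plywood tray of heel blocks and drag it towards you along the bench, without lifting it, until you feel its whole near side press against the stop bar of the work board; do not ram it. Then take the tall heel block out of the tray and set it, rubber up as it stands, on the bare heel seat of the upturned shoe, in line with the shoe, and slide it gently forward until its flat front butts against the edge of the sole; do not drop it. Leave the tray against the stop bar with the two low blocks in it, and disturb nothing else.

Things in the scene. Friction and masses are not known exactly. Their poses are not given: they have to be found in the camera images.
- tray: Shallow open plywood tray, no dividers: 130 mm (its x) by 326 mm (its y), 32 mm high, walls 8 mm, floor 6 mm thick. Loose on the bench, about 0.4 kg plus 0.2 kg of heel blocks; it takes some 2 to 6 N to slide. Origin: centre of its underside. x points away from the robot, to its far rim; y to the left, z up.
- tray_far_rim (a point): Middle of the outer face of the tray's far long wall, at the top of its rim, 32 mm above the bench. The bench behind this wall is free for at least 40 mm.
- tray_front_left (a point): Point on the outer face of the tray's near long wall, 150 mm left of its middle and 9 mm above the bench.
- tray_front_right (a point): The same, 150 mm right of the middle.
- board_edge (a point): Middle of the top of the far edge of the plywood work board (18 mm thick, 540 mm long, screwed down between robot and tray); x points away from the robot, square to that edge, z up. Ahead of it, parallel to it, stands the board's stop bar, 460 mm long, 26 mm high, 20 mm thick. The bar is clamped by hand: its far face lies 20 to 66 mm ahead of this point, how far is not reported. It is rigid.
- tall_heel_center (a point): Centre (half-way up) of the tall heel block: D-shaped from above, 56 mm long (its x), 52 mm wide (its y), 45 mm high, 0.1 kg, brown stacked leather with black rubber on top. It stands on the tray's floor, 6 mm above the bench; the other blocks are at least 30 mm away. x points from its round back to its flat front (the breast), z up. Its sides are flat and parallel from the middle to the breast.
- tall_heel_breast (a point): Lower edge of the tall block's flat front, at its middle: 28 mm ahead of the block's centre in its x, at the level of its underside.
- heel_seat (a point): Middle of the front edge of the bare flat heel seat of the upturned shoe, 150 mm above the bench. The seat is 60 mm long (x from -60 mm to 0), 60 mm wide, round at the back. At x = 0 the outsole ends in a rigid upright edge, 5 mm high and 58 mm wide, facing the seat. x points along the shoe to the toe, z up.
- low_heel_a_center (a point): Centre of the lowest heel block in the tray (48 by 44 mm, 18 mm high): stays in the tray.
- low_heel_b_center (a point): Centre of the middle heel block in the tray (48 by 44 mm, 26 mm high): stays in the tray.
- hammer: Hammer lying on the bench right of the tray, 260 mm long; bystander.
- pincers: Red-handled pincers lying on the bench left of the tray, 170 mm long, 12 mm thick; bystander.
- awl: Awl with a wooden handle lying on the bench in front of the shoe, 150 mm long; bystander.
- cement_jar: Amber glass jar, 64 mm wide, 85 mm high, at the back of the bench; bystander. Origin under its centre.
- nail_tin: Steel tin, 72 mm wide, 50 mm high, at the back of the bench; bystander. Origin under its centre.
- brush: Wooden brush, 180 mm long, lying at the back of the bench; bystander.
- shoe: Black shoe without its heel, fixed sole up on a bolted-down iron repair last. Origin on the bench under point heel_seat, x to the toe. From the edge of the sole (x = 0) the sole rises to 45 mm above the seat at x = 100 to 180 mm, where it is 90 mm wide; the toe ends at x = 209 mm.
- board: The work board, 210 by 540 mm, fixed, with its dark wooden stop bar held by two steel straps with wing nuts; origin on the bench under the middle of its far edge, x away from the robot.
- tall_heel: The tall heel block; origin at the centre of its underside.
- low_heel_a: The lowest block; origin at the centre of its underside.
- low_heel_b: The middle block; origin at the centre of its underside.

How it is judged:
On the way, in this order (a step that is already met when the one before it is completed fails the run):
1. a finger is down behind the tray's far rim and bears on the tray (x of the grasp point in the frame of tray above 0.01 m and y of the grasp point in the frame of tray between -0.16 and 0.16 m and height (world z) of the grasp point below 0.06 m and contact force between the fingers and tray above 0.5 N), for 0.1 s.
2. the tray is dragged up to the stop bar: its near side lies along the bar and presses on it with more than 1 N (x of tray_front_left in the frame of board_edge between 0.018 and 0.07 m and x of tray_front_right in the frame of board_edge between 0.018 and 0.07 m and angle between the x axis of tray and the x axis of board_edge, either way round below 0.015 rad and contact force between tray and board above 1 N), for 0.02 s.
3. the tall heel block is lifted clear of the tray (height (world z) of tall_heel_center above 0.09 m), for 0.1 s.
At the end, for the whole second after the job is handed in: Tall block released, upright on the heel seat: breast within 2.5 mm of the sole's edge, 5 mm of the middle line, 5 degrees of its direction. Tray flat on the bench at the stop bar: square to the board (0.9 degrees), near side 18 to 70 mm from the board's edge, both low blocks upright in it (x of tall_heel_breast in the frame of heel_seat between -0.0025 and 0.0025 m and y of tall_heel_breast in the frame of heel_seat between -0.005 and 0.005 m and z of tall_heel_breast in the frame of heel_seat between -0.003 and 0.003 m and angle between the x axis of heel_seat and the x axis of tall_heel_center, either way round below 0.09 rad and angle between tall_heel_center's own z axis and vertical below 0.06 rad and linear speed of each of tall_heel, tray below 0.02 m/s and x of tray_front_left in the frame of board_edge between 0.018 and 0.07 m and x of tray_front_right in the frame of board_edge between 0.018 and 0.07 m and angle between the x axis of tray and the x axis of board_edge, either way round below 0.015 rad and height (world z) of tray below 0.005 m and angle between tray's own z axis and vertical below 0.04 rad and x of low_heel_a_center in the frame of tray between -0.06 and 0.06 m and y of low_heel_a_center in the frame of tray between -0.16 and 0.16 m and z of low_heel_a_center in the frame of tray between 0.003 and 0.04 m and angle between each of low_heel_a_center, low_heel_b_center's own z axis and vertical below 0.2 rad and x of low_heel_b_center in the frame of tray between -0.06 and 0.06 m and y of low_heel_b_center in the frame of tray between -0.16 and 0.16 m and z of low_heel_b_center in the frame of tray between 0.003 and 0.04 m); the robot touches nothing.
It fails at once if the tray is rammed or forced against the board or its stop bar (more than 15 N) (contact force between tray and board above 15 N).
It fails at once if the tall heel block is forced against the shoe (more than 60 N) (contact force between tall_heel and shoe above 60 N).
It fails at once if the tray is lifted off the bench or tipped (height (world z) of tray above 0.012 m or angle between tray's own z axis and vertical above 0.12 rad).
It fails at once if the tall heel block is let go in the air above the shoe (more than 10 mm over the seat) (height (world z) of tall_heel_center above 0.1825 m and contact force between the fingers and tall_heel below 0.02 N).
It fails at once if a bystander is moved by more than 30 mm (distance of any of hammer, pincers, awl, cement_jar, nail_tin, brush from where it was at the start of the episode above 0.03 m).
It also fails if it takes over 58 s, if anything falls off the work surface, if the arm or the gripper's body presses on something with over 40 N, if the wrist force passes 120 N, or if a joint passes its speed limit or range.

### The arm

A 6-joint arm with a two-finger parallel gripper is mounted at the origin on the work surface. World frame = base frame: x ahead of the robot, y to its left, z up, the work surface at z = 0. Lengths are in m, angles in rad, forces in N, time in s.
With the tool pointing down it reaches from about 0.425 to 0.95 m from the base axis. Payload 3.5 kg.
Tool frame: the origin (TCP) lies midway between the tips of the shut fingers; the grasp point (between the pads) lies 19 mm behind it; z points along the fingers, y is the line along which they close (so a half turn about z gives the same grasp; the last joint's range is limited). The gripper opens to 85 mm and grips with 20 to 120 N. Pads are 22 mm wide; open, the fingers measure 114 mm over their backs; the gripper's body (76 mm by 85 mm) begins 54 mm behind the grasp point. The pads swing forward as they close: fully open they stand 13 mm farther back than shut.
Start: joints at [-1.331, 0.286, 1.577, -0, 1.279, -0.15], TCP at [0.257, -0.624, 0.231] pointing down, gripper open.
Joint ranges: [-2.77, 2.77], [-0.9, 2.22], [0.21, 2.48], [-1.53, 4.67], [0.24, 2.81], [-2.84, 2.84]. Speed limits (rad/s): [2.79, 2.79, 3.14, 3.14, 3.14, 3.14].

### API

Orientations are given as a unit quaternion [x, y, z, w].
In Python, from plant import ctrl, cams, order gives the robot as it stands.
- The arm moves only by the tool move_arm, never from a script. Its argument "plan" is one flat list of numbers, 7 for each row, row after row: the shift along the world's x, y, z in mm, then the turn, a rotation vector about the world's x, y, z in degrees, then the finger opening in mm, from 0 to 85.4. A call has 1 to 12 rows; each row shifts and turns the commanded pose from where the row before left it; what a row does not reach is not made up. A row lasts 1/10 s, in which the tool goes at most 50 mm and 8.59 degrees, less where a joint would pass 70% of its speed; a pose out of reach is approached as far as the arm can. A call is refused whole if a number of a shift passes 50 or a number of a turn 8.59, either way. A call with a gripper value outside its range is refused whole. The fingers move at their own pace and stop on an object; "newtons" is the grip in N (left out, the last holds). Time passes only in rows, so rows that do not move let the fingers close. It gives the time, the measured TCP pose, the force, the opening and the grip force at its end, in the units of the state.
- ctrl.get_state(): the state, without advancing time (a new reading comes with each control period).
- cams.read_camera(name): name is "scene" or "top"; returns a dict with "color" (420x560x3 uint8, red, green, blue), "fov_y" (degrees; the focal length in pixels is half the picture's height over the tangent of half this angle, whatever the lens; pixels are square), "cx", "cy" (the principal point, pixels), "origin" and "orientation" of the camera in the world. Camera axes: x right, y up, looking along -z (the intrinsics and any distortion apply to the point x, -y, -z); pixel columns grow to the right and rows downward; lengths in m; the calibration is good to about 2 mm. A picture is of the moment at which its call begins. There is no depth.
- order.sign_off(): hands the job in; it is judged then, once.
The state is a dict: "time": time; "qpos": joint angles; "dq": joint speeds; "joint_efforts": joint torques, N m; "eef_pos": TCP position; "tcp_rot": TCP orientation; "contact_force": force on the tool from outside, world axes, zero at the start; "wrist_torque": the same for the moment, N m; "opening": opening from 0.0 (shut) to 1.0 (fully open); "finger_force": force on a finger pad.
Only numpy, scipy, OpenCV 4.12 (cv2) and the standard library are available. Lean on these libraries where they do the work, as an engineer would, in place of code of your own. Each camera call takes 0.05 s, during which the arm holds its last target. There are 200 camera calls.

## Working session

There is one attempt and no reset: what is moved stays moved. The work goes in short steps, Python scripts to look and compute and a tool call to move; the robot and the scene stay as the last step left them, time stands still between calls to the robot, and variables do not carry over. Pictures are saved under pics/ and viewed, at most 10 in all, crops included, and the job is handed in when it is done.

Besides the shell and the picture viewer there is one more tool, called as a command line: name --argument value ..., lists and objects as JSON in quotes. move_arm: Moves the arm, as the interface text tells. Its arguments: {"type":"object","properties":{"plan":{"type":"array","items":{"type":"number"}},"newtons":{"type":"number"}},"required":["plan"]}

```bash
mkdir -p pics; ls; cat > h.py <<'E'
import numpy as np,cv2
from scipy.spatial.transform import Rotation as R
from plant import ctrl,cams,order
def snap(n,f):
    c=cams.read_camera(n); cv2.imwrite('pics/'+f,c['color'][:,:,::-1]); return c
def ray(c,u,v):
    f=210/np.tan(np.radians(c['fov_y'])/2)
    d=np.array([(u-c['cx'])/f,-(v-c['cy'])/f,-1]); return R.from_quat(c['orientation']).apply(d)
def onz(c,u,v,z):
    d=ray(c,u,v);o=np.array(c['origin']);return o+d*(z-o[2])/d[2]
def proj(c,p):
    f=210/np.tan(np.radians(c['fov_y'])/2)
    q=R.from_quat(c['orientation']).inv().apply(np.array(p)-c['origin']); return np.array([c['cx']+f*q[0]/-q[2],c['cy']-f*q[1]/-q[2]])
def tri(c1,p1,c2,p2):
    a,b=np.array(c1['origin']),np.array(c2['origin']);d,e=ray(c1,*p1),ray(c2,*p2)
    s=np.linalg.lstsq(np.c_[d,-e],b-a,rcond=None)[0];x,y=a+s[0]*d,b+s[1]*e
    return (x+y)/2,np.linalg.norm(x-y)
E
python3 - <<'E'
from h import *
import pickle
C={}
for n in('scene','top'):
    c=snap(n,n+'0.png');C[n]=c;print({k:v for k,v in c.items() if k!='color'})
pickle.dump(C,open('c0.pkl','wb'))
print(ctrl.get_state())
E
```

```text
pics
{'fov_y': 46.34290793426326, 'cx': 284.8753649586893, 'cy': 205.8398045296026, 'origin': array([ 0.97667154, -0.87682263,  0.94349618]), 'orientation': array([0.39122937, 0.09541656, 0.22705703, 0.88672451])}
{'fov_y': 48.358934463638064, 'cx': 286.2714969624757, 'cy': 210.46089394447375, 'origin': array([ 0.34103163, -0.07571849,  1.20618787]), 'orientation': array([ 0.07011588, -0.06946145, -0.69445641,  0.71273358])}
{'time': 0.1, 'qpos': array([-1.33098266e+00,  2.87134979e-01,  1.57803046e+00,  2.45491018e-06,
        1.27859430e+00, -1.50026341e-01]), 'dq': array([-0.00040111, -0.00014381, -0.00136666,  0.00039128,  0.00026719,
        0.00125916]), 'joint_efforts': array([ 1.05888561e-03, -4.07295156e+01, -2.93697095e+01, -1.38229316e-04,
        3.42084350e-03, -6.60749961e-06]), 'eef_pos': array([ 0.25639654, -0.6237683 ,  0.23004696]), 'tcp_rot': array([ 9.81062660e-01,  1.93687591e-01, -4.74539226e-05, -1.08250194e-03]), 'contact_force': array([ 0.60745219,  0.78874479, -0.19747328]), 'wrist_torque': array([-0.05117524, -0.00612809, -0.05279826]), 'finger_force': 0.0, 'opening': 0.9955032339567702}
```

View pics/scene0.png

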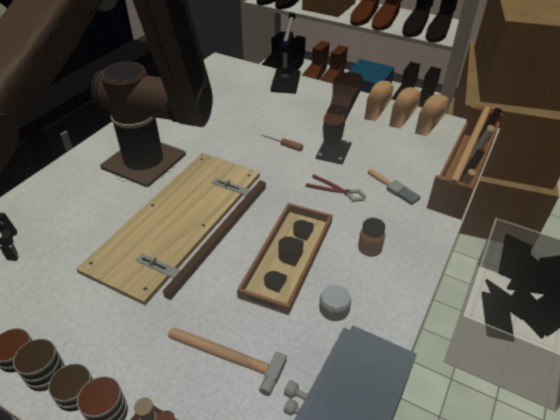

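View pics/top0.png

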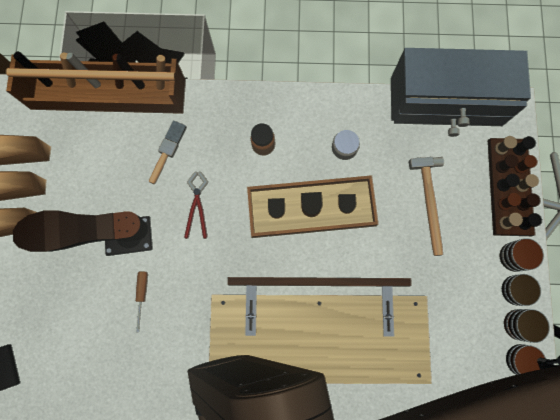

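The scene picture shows the tray at about (290,255) with the shoe at (340,110). The top view has the tray's corners at (248,187), (373,177), (377,225), (252,237), the tall block at (312,204), the stop bar along row ~282 and the shoe's seat at (125,225). I'll zoom in.

```bash
python3 - <<'E'
from h import *
a=cv2.imread('pics/top0.png');b=cv2.imread('pics/scene0.png')
def p(i,x,y,w):
    s=400/w;h=int(300/s);o=cv2.resize(i[y:y+h,x:x+w],(400,300),interpolation=cv2.INTER_CUBIC)
    o=cv2.convertScaleAbs(o,alpha=1.5)
    for k in range(0,w,10):
        cv2.line(o,(int(k*s),0),(int(k*s),9 if k%50 else 18),(0,0,255),1)
    for k in range(0,h,10):
        cv2.line(o,(0,int(k*s)),(9 if k%50 else 18,int(k*s)),(0,0,255),1)
    return o
cv2.imwrite('pics/m1.png',np.vstack([np.hstack([p(a,240,165,144),p(a,90,200,72)]),np.hstack([p(b,236,200,104),p(b,300,70,80)])]))
E
```

```text
(no output)
```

View pics/m1.png

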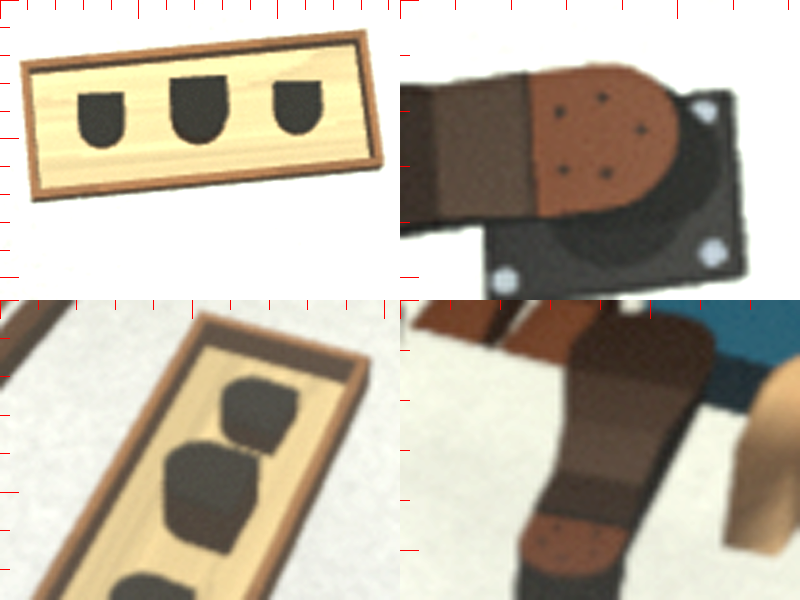

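The mosaic shows the tray rim's corners, the tall block's flat front facing away from the robot, and the shoe toe pointing left (+y). The seat's front edge lies at top (112.9,213)-(114.1,238.9) and scene (326,113)-(346.6,115.6).

```bash
python3 - <<'E'
from h import *
import pickle
C=pickle.load(open('c0.pkl','rb'));t,s=C['top'],C['scene']
np.set_printoptions(precision=4,suppress=True)
print('tray FL tri',tri(t,(247.6,187.3),s,(332.2,215.6)),'NL',tri(t,(252.2,237),s,(288.8,203.4)))
K=dict(FL=(247.6,187.3),FR=(371.4,176.2),NR=(377.5,224.8),NL=(252.2,237))
P={k:onz(t,*v,.032) for k,v in K.items()};print(P)
print('len',np.linalg.norm(P['FL']-P['FR']),np.linalg.norm(P['NL']-P['NR']),np.linalg.norm(P['FL']-P['NL']),'c',sum(P.values())/4)
d=P['FL']-P['FR']+P['NL']-P['NR'];print('tray yaw deg',np.degrees(np.arctan2(-d[0],d[1])))
a=onz(t,301.2,193.4,.051);b=onz(t,321.4,192,.051);r=onz(t,312,216.8,.051);print('tall breast L,R,back',a,b,r)
q=tri(t,(112.9,213),s,(326,113));w=tri(t,(114.1,238.9),s,(346.6,115.6));print('seat',q,w)
a=onz(t,112.9,213,.15);b=onz(t,114.1,238.9,.15);k=onz(t,140.2,224.3,.15);print('seat@150 far,near,back',a,b,k,'dir',np.degrees(np.arctan2(*(((a+b)/2-k)[[1,0]]))),np.degrees(np.arctan2(*((a-b)[[1,0]])))+90)
# bar far face line bottom/top, board edge
print('bar top far edge',onz(t,228,277.5,.044),onz(t,411,279,.044))
print('board edge',onz(t,211,297,.018),onz(t,427,295.5,.018))
print(proj(s,a),proj(s,b))
E
```

```text
tray FL tri (array([0.6366, 0.031 , 0.0284]), np.float64(0.002433045621266703)) NL (array([0.509 , 0.0153, 0.0286]), np.float64(0.007465168088522966))
{'FL': array([0.6347, 0.03  , 0.032 ]), 'FR': array([ 0.6728, -0.2904,  0.032 ]), 'NR': array([ 0.5451, -0.3047,  0.032 ]), 'NL': array([0.5055, 0.0129, 0.032 ])}
len 0.3226458947331532 0.32001195944353444 0.13030981866268 c [ 0.5895 -0.1381  0.032 ]
tray yaw deg 6.947346806154942
tall breast L,R,back [ 0.6175 -0.1084  0.051 ] [ 0.6225 -0.1596  0.051 ] [ 0.5579 -0.1367  0.051 ]
seat (array([0.5104, 0.2987, 0.177 ]), np.float64(0.05063183376670561)) (array([0.505 , 0.3455, 0.1216]), np.float64(0.05794270369724379))
seat@150 far,near,back [0.5362 0.3263 0.15  ] [0.4764 0.3177 0.15  ] [0.5116 0.2613 0.15  ] dir 94.93941171292593 98.22122877599043
bar top far edge [0.4017 0.0675 0.044 ] [ 0.4097 -0.3831  0.044 ]
board edge [0.3538 0.1107 0.018 ] [ 0.3714 -0.429   0.018 ]
[345.0853 115.7073] [325.7724 111.8356]
```

move_arm --plan '[33, 40, -5, 0, 0, -1.3, 85, 33, 40, -5, 0, 0, -1.3, 85, 33, 40, -5, 0, 0, -1.3, 85, 33, 40, -5, 0, 0, -1.3, 85, 33, 40, -5, 0, 0, -1.3, 85, 33, 40, -5, 0, 0, -1.3, 85, 33, 40, -5, 0, 0, -1.3, 85, 33, 40, -5, 0, 0, -1.3, 85, 33, 40, -5, 0, 0, -1.3, 85, 33, 40, -5, 0, 0, -1.3, 85, 33, 40, -5, 0, 0, -1.3, 85, 33, 40, -5, 0, 0, -1.3, 85]'

```text
time: 1.3
eef_pos: [0.6373, -0.1617, 0.173]
tcp_rot: [0.998, 0.058, -0.0, -0.0]
contact_force: [-0.6, 0.1, 0.1]
opening: 0.994
finger_force: 0.0
```

```bash
python3 - <<'E'
from h import *
import pickle
t=pickle.load(open('c0.pkl','rb'))['top'];np.set_printoptions(precision=4,suppress=True)
g=cv2.GaussianBlur(cv2.cvtColor(t['color'],cv2.COLOR_RGB2GRAY),(0,0),1).astype(float)
def edge(c0,c1,r0,r1,sg,z,name):
    cols=np.arange(c0,c1);G=sg*np.diff(g[r0:r1,c0:c1],axis=0)
    i=np.clip(G.argmax(0),1,G.shape[0]-2);k=np.arange(len(cols));a,b,c=G[i-1,k],G[i,k],G[i+1,k]
    r=r0+.5+i+.5*(a-c)/(a-2*b+c)
    p=np.polyfit(cols,r,1)
    for _ in range(5):
        e=abs(r-np.polyval(p,cols));m=e<max(1,2*np.median(e));p=np.polyfit(cols[m],r[m],1)
    A,B=onz(t,c0,np.polyval(p,c0),z),onz(t,c1,np.polyval(p,c1),z)
    print(name,p,A,B,'yaw',np.degrees(np.arctan2(A[0]-B[0],-(A[1]-B[1])))*-1, m.mean())
# bright bench above -> dark bar: negative gradient
edge(232,408,272,285,-1,.026,'bar far')
edge(232,408,272,285,-1,.044,'bar far44')
edge(262,380,288,304,-1,.018,'board edge')
edge(252,370,176,192,-1,.032,'tray far') if 0 else None
E
```

```text
bar far [  0.0067 274.9755] [0.4053 0.0599 0.026 ] [ 0.4138 -0.3805  0.026 ] yaw 178.89718899897608 1.0
bar far44 [  0.0067 274.9755] [0.4043 0.0578 0.044 ] [ 0.4127 -0.3758  0.044 ] yaw 178.89718899897608 1.0
board edge [ -0.0588 315.0179] [ 0.3506 -0.0168  0.018 ] [ 0.3753 -0.3115  0.018 ] yaw 175.2126556811775 0.7542372881355932
```

move_arm --plan '[11, 8, -10, 0, 0, 0, 85, 11, 8, -10, 0, 0, 0, 85, 0, 0, -30, 0, 0, 0, 85, 0, 0, -30, 0, 0, 0, 85, 0, 0, -30, 0, 0, 0, 85, 0, 0, -10, 0, 0, 0, 85, 0, 0, 0, 0, 0, 0, 85, 0, 0, 0, 0, 0, 0, 85]'

```text
time: 2.1
eef_pos: [0.6592, -0.1486, 0.0549]
tcp_rot: [0.998, 0.058, 0.001, 0.0]
contact_force: [0.0, -0.1, 0.6]
opening: 0.995
finger_force: 0.0
```

```bash
python3 - <<'E'
from h import *
a=snap('top','t1.png')['color'][:,:,::-1];b=snap('scene','s1.png')['color'][:,:,::-1]
f=lambda i,x,y,w,h:cv2.convertScaleAbs(cv2.resize(i[y:y+h,x:x+w],(400,400),interpolation=cv2.INTER_CUBIC),alpha=1.4)
cv2.imwrite('pics/m2.png',np.hstack([f(a,240,130,150,150),f(b,230,150,130,130)]))
E
```

```text
(no output)
```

View pics/m2.png

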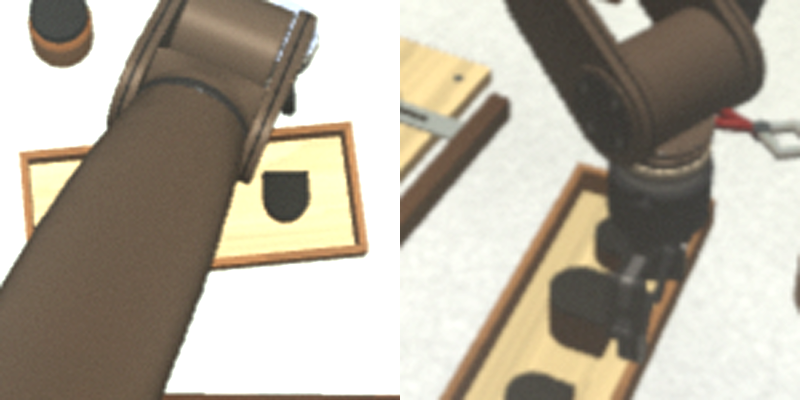

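Left: the arm covers the tray. Right: the fingers stand just at the rim, about 15 mm short, because the first rows were clipped by the speed limit. I'll move out before lowering.

move_arm --plan '[9, 10, 0, 0, 0, 0, 85, 9, 10, 0, 0, 0, 0, 85, 0, 0, 0, 0, 0, 0, 85, 0, 0, 0, 0, 0, 0, 85]'

```text
time: 2.6
eef_pos: [0.6771, -0.1268, 0.054]
tcp_rot: [0.998, 0.06, 0.0, 0.0]
contact_force: [-0.4, -0.4, -0.4]
opening: 0.998
finger_force: 0.0
```

```bash
python3 - <<'E'
from h import *
b=snap('scene','s2.png')['color'][:,:,::-1]
print(ctrl.get_state()['eef_pos'])
f=lambda i,x,y,w,h:cv2.convertScaleAbs(cv2.resize(i[y:y+h,x:x+w],(600,600),interpolation=cv2.INTER_CUBIC),alpha=1.5)
cv2.imwrite('pics/m3.png',f(b,250,180,110,110))
E
```

```text
[ 0.67672648 -0.12717291  0.05373863]
```

View pics/m3.png

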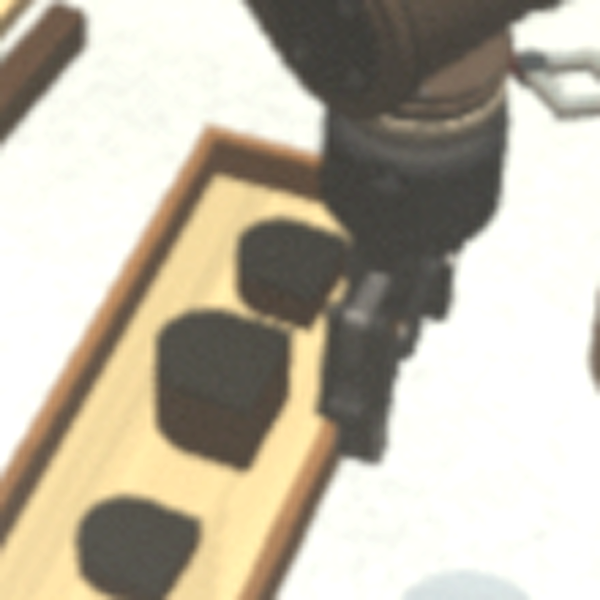

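The near fingertip (320–385, 410–460) now stands beyond the rim in projection, with about 12 mm clearance by the numbers. I'll lower it while watching the force.

move_arm --plan '[0, 0, -15, 0, 0, 0, 85, 0, 0, -12, 0, 0, 0, 85, 0, 0, -10, 0, 0, 0, 85, 0, 0, -8, 0, 0, 0, 85, 0, 0, -6, 0, 0, 0, 85, 0, 0, 0, 0, 0, 0, 85, 0, 0, 0, 0, 0, 0, 85]'

```text
time: 3.35
eef_pos: [0.6767, -0.1278, 0.0028]
tcp_rot: [0.998, 0.059, 0.0, 0.0]
contact_force: [-0.2, -0.3, -0.3]
opening: 0.996
finger_force: 0.0
```

move_arm --plan '[-3, 0, 0, 0, 0, 0, 85, -3, 0, 0, 0, 0, 0, 85, -3, 0, 0, 0, 0, 0, 85, 0, 0, 0, 0, 0, 85, 0, 0, 0, 0, 0, 0, 85]'

```text
validation failed for argument at $.pl...
```

move_arm --plan '[-3, 0, 0, 0, 0, 0, 85, -3, 0, 0, 0, 0, 0, 85, -3, 0, 0, 0, 0, 0, 85, 0, 0, 0, 0, 0, 0, 85, 0, 0, 0, 0, 0, 0, 85]'

```text
time: 3.85
eef_pos: [0.6675, -0.1277, 0.0029]
tcp_rot: [0.998, 0.059, 0.0, 0.0]
contact_force: [0.3, 0.2, 0.2]
opening: 0.993
finger_force: 0.0
```

move_arm --plan '[-2, 0, 0, 0, 0, 0, 85, -2, 0, 0, 0, 0, 0, 85, -2, 0, 0, 0, 0, 0, 85, -2, 0, 0, 0, 0, 0, 85]'

```text
time: 4.25
eef_pos: [0.66, -0.1277, 0.003]
tcp_rot: [0.998, 0.059, 0.001, 0.0]
contact_force: [2.3, -0.1, -0.3]
opening: 0.995
finger_force: 1.2
```

move_arm --plan '[-2, 0, 0, 0, 0, 0, 85, -3, 0, 0, 0, 0, -0.4, 85, -3, 0, 0, 0, 0, -0.4, 85, -4, 0, 0, 0, 0, -0.4, 85, -4, 0, 0, 0, 0, -0.4, 85, -4, 0, 0, 0, 0, -0.4, 85, -4, 0, 0, 0, 0, -0.4, 85, -4, 0, 0, 0, 0, -0.4, 85, -4, 0, 0, 0, 0, -0.4, 85, -4, 0, 0, 0, 0, -0.4, 85, -4, 0, 0, 0, 0, -0.4, 85, -3, 0, 0, 0, 0, -0.4, 85]'

```text
time: 5.45
eef_pos: [0.6164, -0.1278, 0.003]
tcp_rot: [1.0, 0.02, 0.0, 0.0]
contact_force: [2.5, 0.0, 1.9]
opening: 0.995
finger_force: 1.5
```

move_arm --plan '[-3, 0, 0, 0, 0, -0.4, 85, -4, 0, 0, 0, 0, -0.4, 85, -4, 0, 0, 0, 0, -0.4, 85, -4, 0, 0, 0, 0, 0, 85, -4, 0, 0, 0, 0, 0, 85, -4, 0, 0, 0, 0, 0, 85, -4, 0, 0, 0, 0, 0, 85, -4, 0, 0, 0, 0, 0, 85, -3, 0, 0, 0, 0, 0, 85, -2, 0, 0, 0, 0, 0, 85]'

```text
time: 6.45
eef_pos: [0.5804, -0.1277, 0.0028]
tcp_rot: [1.0, 0.01, 0.0, 0.0]
contact_force: [4.9, 0.2, 2.3]
opening: 0.994
finger_force: 1.9
```

```bash
python3 - <<'E'
from h import *
a=snap('top','t3.png')['color'][:,:,::-1];b=snap('scene','s3.png')['color'][:,:,::-1]
f=lambda i,x,y,w,h:cv2.convertScaleAbs(cv2.resize(i[y:y+h,x:x+w],(400,400),interpolation=cv2.INTER_CUBIC),alpha=1.5)
cv2.imwrite('pics/m4.png',np.hstack([f(a,230,150,180,180),f(b,160,160,150,150)]))
E
```

```text
(no output)
```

View pics/m4.png

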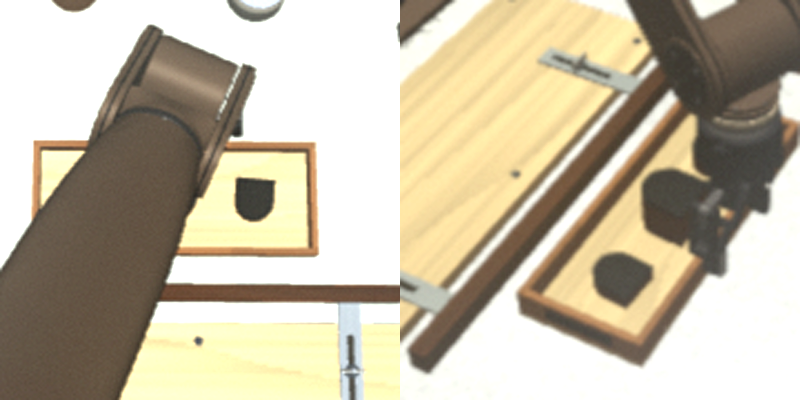

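The tray is square-looking now. Its near edge (row 253) has about 40 mm of gap to the bar (row 288) in the left panel, so contact should come near TCP x ≈ 0.54.

move_arm --plan '[-3, 0, 0, 0, 0, 0, 85, -3, 0, 0, 0, 0, 0, 85, -3, 0, 0, 0, 0, 0, 85, -3, 0, 0, 0, 0, 0, 85, -3, 0, 0, 0, 0, 0, 85, -3, 0, 0, 0, 0, 0, 85, -2, 0, 0, 0, 0, 0, 85, -1, 0, 0, 0, 0, 0, 85, -1, 0, 0, 0, 0, 0, 85, -1, 0, 0, 0, 0, 0, 85, -1, 0, 0, 0, 0, 0, 85]'

```text
time: 7.65
eef_pos: [0.5565, -0.1276, 0.0026]
tcp_rot: [1.0, 0.01, -0.0, -0.0]
contact_force: [3.1, -0.0, 0.2]
opening: 0.999
finger_force: 1.5
```

move_arm --plan '[-1, 0, 0, 0, 0, 0, 85, -1, 0, 0, 0, 0, 0, 85, -1, 0, 0, 0, 0, 0, 85, -1, 0, 0, 0, 0, 0, 85]'

```text
time: 8.05
eef_pos: [0.5524, -0.1276, 0.0026]
tcp_rot: [1.0, 0.01, -0.0, -0.0]
contact_force: [3.2, 0.1, -0.2]
opening: 0.993
finger_force: 1.4
```

move_arm --plan '[-1, 0, 0, 0, 0, 0, 85, -1, 0, 0, 0, 0, 0, 85, -1, 0, 0, 0, 0, 0, 85, -0.5, 0, 0, 0, 0, 0, 85]'

```text
time: 8.45
eef_pos: [0.5488, -0.1276, 0.0026]
tcp_rot: [1.0, 0.01, -0.0, -0.0]
contact_force: [2.9, -0.6, 0.1]
opening: 0.994
finger_force: 1.3
```

move_arm --plan '[-0.8, 0, 0, 0, 0, 0, 85, -0.8, 0, 0, 0, 0, 0, 85, -0.8, 0, 0, 0, 0, 0, 85]'

```text
time: 8.75
eef_pos: [0.5479, -0.1275, 0.0029]
tcp_rot: [1.0, 0.01, 0.002, 0.0]
contact_force: [7.9, 1.6, -3.6]
opening: 0.992
finger_force: 4.1
```

move_arm --plan '[-0.7, 0, 0, 0, 0, 0, 85, -0.7, 0, 0, 0, 0, 0, 85]'

```text
time: 8.95
eef_pos: [0.548, -0.1276, 0.0035]
tcp_rot: [1.0, 0.01, 0.004, 0.0]
contact_force: [11.5, 3.7, -2.9]
opening: 0.996
finger_force: 5.4
```

move_arm --plan '[-0.7, 0, 0, 0, 0, 0, 85, -0.7, 0, 0, 0, 0, 0, 85]'

```text
time: 9.15
eef_pos: [0.548, -0.1276, 0.0042]
tcp_rot: [1.0, 0.01, 0.005, 0.001]
contact_force: [13.7, 4.3, -2.4]
opening: 0.997
finger_force: 6.8
```

```bash
python3 - <<'E'
from h import *
a=snap('top','t4.png')['color'][:,:,::-1];b=snap('scene','s4.png')['color'][:,:,::-1]
f=lambda i,x,y,w,h:cv2.convertScaleAbs(cv2.resize(i[y:y+h,x:x+w],(400,400),interpolation=cv2.INTER_CUBIC),alpha=1.5)
cv2.imwrite('pics/m5.png',np.hstack([f(a,230,160,180,180),f(b,150,170,150,150)]))
E
```

```text
(no output)
```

View pics/m5.png

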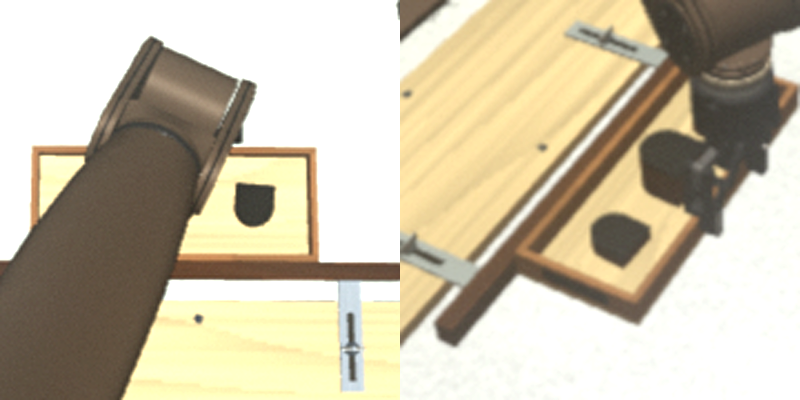

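Both panels show the tray's near side lying flush along the whole bar. I'll back off, lift and clear the view.

move_arm --plan '[3, 0, 0, 0, 0, 0, 85, 4, 0, 0, 0, 0, 0, 85, 4, 0, 0, 0, 0, 0, 85, 4, 0, 0, 0, 0, 0, 85, 0, 0, 30, 0, 0, 0, 85, 0, 0, 40, 0, 0, 0, 85, 0, 10, 40, 0, 0, 0, 85, 0, 40, 20, 0, 0, 0, 85, 0, 45, 0, 0, 0, 0, 85, 0, 45, 0, 0, 0, 0, 85, 0, 45, 0, 0, 0, 0, 85, 0, 45, 0, 0, 0, 0, 85]'

```text
time: 10.45
eef_pos: [0.5583, 0.1039, 0.1326]
tcp_rot: [1.0, 0.01, -0.0, 0.0]
contact_force: [0.6, -0.2, -0.1]
opening: 0.993
finger_force: 0.0
```

```bash
python3 - <<'E'
from h import *
import pickle
t=snap('top','t5.png');s=snap('scene','s5.png');pickle.dump((t,s),open('c5.pkl','wb'))
print(ctrl.get_state()['eef_pos'])
a=t['color'][:,:,::-1];b=s['color'][:,:,::-1]
def f(i,x,y,w,sz=400):
    k=sz/w;o=cv2.convertScaleAbs(cv2.resize(i[y:y+w,x:x+w],(sz,sz),interpolation=cv2.INTER_CUBIC),alpha=2.2)
    for q in range(0,w,5):
        cv2.line(o,(int(q*k),0),(int(q*k),6 if q%10 else 14),(0,0,255),1);cv2.line(o,(0,int(q*k)),(6 if q%10 else 14,int(q*k)),(0,0,255),1)
    return o
cv2.imwrite('pics/m6.png',np.hstack([f(a,280,215,80),f(b,225,195,60)]))
# dark blob centroids in top
g=cv2.cvtColor(a,cv2.COLOR_BGR2GRAY)[222:272,255:372]
n,l,st,ce=cv2.connectedComponentsWithStats((g<60).astype(np.uint8))
for i in range(1,n):
    if st[i,4]>60: print(st[i]+[255,222,0,0,0],ce[i]+[255,222])
E
```

```text
[0.55784468 0.10672354 0.13245577]
[299 239  19  23 384] [307.6328125  249.11458333]
[264 241  16  18 255] [271.45098039 249.08627451]
[336 243  17  19 258] [343.76744186 251.32170543]
```

View pics/m6.png

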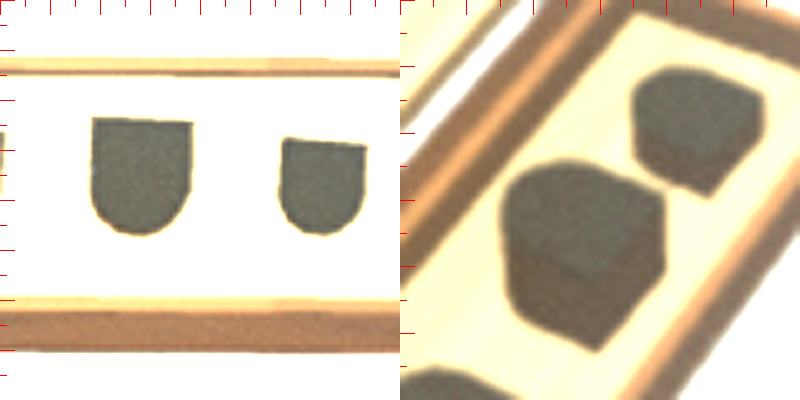

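Left panel: the tall block's breast corners are at top (298.4,238.6) and (318.4,239.6), its back at (307.6,262). Right panel: scene corners at (264.75,224.25) and (254.25,237).

```bash
python3 - <<'E'
from h import *
import pickle
t,s=pickle.load(open('c5.pkl','rb'));np.set_printoptions(precision=4,suppress=True)
print(tri(t,(298.4,238.6),s,(264.75,224.25)),tri(t,(318.4,239.6),s,(254.25,237)))
A,B,K=[onz(t,*p,.051) for p in((298.4,238.6),(318.4,239.6),(307.6,262))];print(A,B,K,'yaw b',np.degrees(np.arctan2(*(A-B)[:2]))*-1,'axis',(A+B)/2-K)
print(np.degrees(np.arctan2((A-B)[1],(A-B)[0]))-90, 'proj scene',proj(s,A),proj(s,B))
S=ctrl.get_state();print(S['eef_pos'],R.from_quat(S['tcp_rot']).as_matrix())
# seat by scene at z=.15
print('seat scene',onz(s,346.6,115.6,.15),onz(s,326,113,.15))
E
```

```text
(array([ 0.5036, -0.1028,  0.0475]), np.float64(0.003189174037486295)) (array([ 0.5024, -0.1531,  0.0452]), np.float64(0.002579156134794364))
[ 0.5018 -0.1036  0.051 ] [ 0.5006 -0.1534  0.051 ] [ 0.4443 -0.1275  0.051 ] yaw b -1.3931678405558021 axis [ 0.0569 -0.001   0.    ]
-1.3931678405558046 proj scene [263.3543 223.3607] [252.9619 235.3085]
[0.5578 0.1067 0.1325] [[ 0.9997  0.0254 -0.0014]
 [ 0.0254 -0.9997  0.0011]
 [-0.0014 -0.0012 -1.    ]]
seat scene [0.54   0.3291 0.15  ] [0.4798 0.3121 0.15  ]
```

move_arm --plan '[-8, -26, -4, 0, 0, -0.4, 78, -9, -30, -4, 0, 0, -0.4, 78, -9, -30, -4, 0, 0, -0.4, 78, -9, -30, -4, 0, 0, -0.4, 78, -9, -30, -4, 0, 0, -0.4, 78, -9, -30, -4, 0, 0, -0.4, 78, -9, -30, -4, 0, 0, -0.4, 78, -9, -29, -4, 0, 0, 0, 78, 0, 0, 0, 0, 0, 0, 78, 0, 0, 0, 0, 0, 0, 78]'

```text
time: 11.55
eef_pos: [0.4873, -0.1335, 0.1005]
tcp_rot: [1.0, -0.016, -0.0, -0.0]
contact_force: [0.3, -0.4, 0.4]
opening: 0.914
finger_force: 0.0
```

move_arm --plan '[0, 3, -10, 0, 0, 0.2, 78, 0, 2, -15, 0, 0, 0.2, 78, 0, 0, -15, 0, 0, 0, 78, 0, 0, -15, 0, 0, 0, 78, 0, 0, -12, 0, 0, 0, 78, 0, 0, -10, 0, 0, 0, 78, 0, 0, -6, 0, 0, 0, 78, 0, 0, -3, 0, 0, 0, 78, 0, 0, 0, 0, 0, 0, 78, 0, 0, 0, 0, 0, 0, 78]'

```text
time: 12.55
eef_pos: [0.4883, -0.1279, 0.0152]
tcp_rot: [1.0, -0.011, 0.0, 0.0]
contact_force: [-0.1, 0.6, 0.1]
opening: 0.913
finger_force: 0.0
```

```bash
python3 - <<'E'
from h import *
a=snap('top','t6.png')['color'][:,:,::-1];b=snap('scene','s6.png')['color'][:,:,::-1]
f=lambda i,x,y,w:cv2.convertScaleAbs(cv2.resize(i[y:y+w,x:x+w],(400,400),interpolation=cv2.INTER_CUBIC),alpha=1.7)
cv2.imwrite('pics/m7.png',np.hstack([f(a,250,190,100),f(b,200,180,90)]))
E
```

```text
(no output)
```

View pics/m7.png

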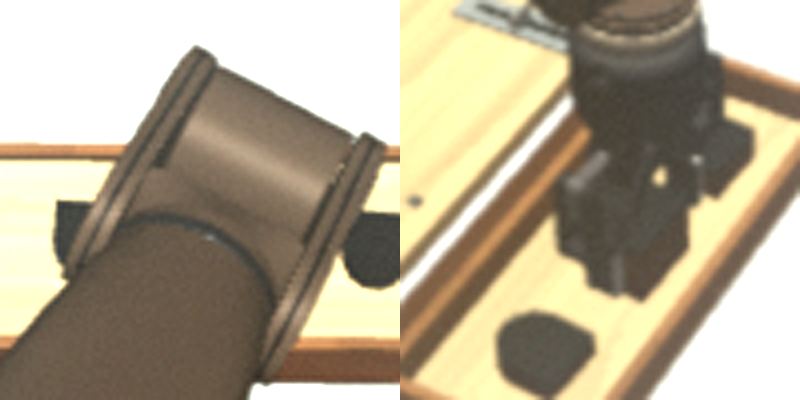

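The right panel shows the fingers straddling the tall block towards its breast end. Closing now.

move_arm --plan '[0, 0, 0, 0, 0, 0, 60, 0, 0, 0, 0, 0, 0, 50, 0, 0, 0, 0, 0, 0, 45, 0, 0, 0, 0, 0, 0, 40, 0, 0, 0, 0, 0, 0, 40, 0, 0, 0, 0, 0, 0, 40]' --newtons 40

```text
time: 13.25
eef_pos: [0.4883, -0.1279, 0.0152]
tcp_rot: [1.0, -0.011, 0.0, 0.0]
contact_force: [-0.2, -0.3, 5.0]
opening: 0.604
finger_force: 42.8
```

move_arm --plan '[0, 0, 0, 0, 0, 0, 40, 0, 0, 5, 0, 0, 0, 40, 0, 0, 10, 0, 0, 0, 40, 0, 0, 15, 0, 0, 0, 40, 0, 0, 20, 0, 0, 0, 40, 0, 0, 20, 0, 0, 0, 40, 0, 0, 20, 0, 0, 0, 40, 0, 0, 20, 0, 0, 0, 40]'

```text
time: 14.05
eef_pos: [0.4873, -0.1273, 0.1255]
tcp_rot: [1.0, -0.011, -0.0, -0.0]
contact_force: [-0.2, -0.3, -1.8]
opening: 0.604
finger_force: 42.4
```

```bash
python3 - <<'E'
from h import *
import pickle
from scipy.optimize import minimize
C=pickle.load(open('c0.pkl','rb'))
a=np.linspace(np.pi/2,3*np.pi/2,40)
D=np.r_[[[0,-.03],[0,.03]],np.c_[-.03+.03*np.cos(a),.03*np.sin(a)]]
W={}
for n,(x,y,w,h) in dict(top=(95,200,60,50),scene=(310,95,50,40)).items():
    c=C[n];im=c['color'][y:y+h,x:x+w].astype(float);im=cv2.resize(im,None,fx=8,fy=8,interpolation=cv2.INTER_CUBIC)
    r=im[:,:,0]-im[:,:,2];v=(r/(im.sum(2)+20)); 
    seed=(112.9+10,225) if n=='top' else (336,117)
    sx,sy=int((seed[0]-x)*8),int((seed[1]-y)*8);ref=v[sy,sx];lum=im.sum(2)
    m=((v>ref*.6)&(lum>.6*lum[sy-8:sy+8,sx-8:sx+8].mean())&(lum<1.8*lum[sy,sx])).astype(np.uint8)
    m=cv2.morphologyEx(m,cv2.MORPH_CLOSE,np.ones((17,17)));m=cv2.morphologyEx(m,cv2.MORPH_OPEN,np.ones((17,17)))
    l=cv2.connectedComponents(m)[1];m=(l==l[sy,sx]).astype(np.uint8)
    W[n]=(c,m,x,y);ys,xs=m.nonzero();print(n,m.sum()/64,x+xs.min()/8,x+xs.max()/8,y+ys.min()/8,y+ys.max()/8)
def iou(p,n):
    c,m,x,y=W[n];th=p[2]
    P=D@np.array([[np.cos(th),np.sin(th)],[-np.sin(th),np.cos(th)]])+p[:2]
    q=np.array([proj(c,[*k,.15]) for k in P]);o=np.zeros_like(m)
    cv2.fillPoly(o,[np.round(((q-[x,y]+.5)*8-.5)*16).astype(int)],1,shift=4)
    return (o&m).sum()/((o|m).sum())
for ns in(['top'],['scene'],['top','scene']):
    best=min((minimize(lambda p:-sum(iou([p[0]/100,p[1]/100,p[2]/10],n) for n in ns),[50.8,32.1,10*np.radians(d)],method='Nelder-Mead',options=dict(initial_simplex=[[50.8,32.1,10*np.radians(d)],[51.3,32.1,10*np.radians(d)],[50.8,32.6,10*np.radians(d)],[50.8,32.1,10*np.radians(d)+.7]])) for d in(93,97,101)),key=lambda r:r.fun)
    print(ns,best.x[:2]/100,np.degrees(best.x[2]/10),best.fun)
E
```

```text
top 611.171875 112.875 140.0 212.0 239.0
scene 201.375 324.375 345.125 112.75 125.125
['top'] [0.50621695 0.32270079] 99.04770701703417 -0.9841724793912492
['scene'] [0.50814466 0.32262174] 99.86769493801621 -0.9401915679915529
['top', 'scene'] [0.50677504 0.32269634] 98.91384319097666 -1.8844873917347593
```

move_arm --plan '[0, 10, 20, 0, 0, 3, 40, 0, 20, 20, 0, 0, 6, 40, 2, 30, 20, 0, 0, 7, 40, 2, 34, 10, 0, 0, 7, 40, 2, 34, 10, 0, 0, 7, 40, 2, 34, 5, 0, 0, 7, 40, 2, 34, 0, 0, 0, 7, 40, 2, 34, 0, 0, 0, 7, 40, 2, 34, 0, 0, 0, 7, 40, 2, 34, 0, 0, 0, 7, 40, 2, 30, 0, 0, 0, 7, 40, 2, 25, 0, 0, 0, 7, 40]'

```text
time: 15.25
eef_pos: [0.5071, 0.227, 0.2096]
tcp_rot: [0.777, 0.63, -0.0, -0.0]
contact_force: [-0.4, -0.5, -0.8]
opening: 0.602
finger_force: 42.1
```

move_arm --plan '[2, 20, 0, 0, 0, 6, 40, 0, 15, 0, 0, 0, 5, 40, 0, 10, 0, 0, 0, 4, 40, 0, 5, 0, 0, 0, 3, 40, 0, 0, 0, 0, 0, 0, 40, 0, 0, 0, 0, 0, 0, 40]'

```text
time: 15.85
eef_pos: [0.5095, 0.2751, 0.2095]
tcp_rot: [0.671, 0.741, -0.0, -0.0]
contact_force: [-0.2, -0.2, -1.6]
opening: 0.603
finger_force: 42.1
```

```bash
cat > w.py <<'E'
from h import *
S=ctrl.get_state();p=S['eef_pos'];M=R.from_quat(S['tcp_rot']).as_matrix()
th=np.radians(99);u=np.array([np.cos(th),np.sin(th)]);v=np.array([-u[1],u[0]]);d=p[:2]-[.5068,.3227]
print('t',S['time'],'tcp',p.round(4),'yaw',np.degrees(np.arctan2(M[1,0],M[0,0])).round(2),'tilt',np.degrees(np.arccos(-M[2,2])).round(2),'along',(d@u*1e3).round(1),'lat',(d@v*1e3).round(1),'F',S['contact_force'].round(1),S['opening'],S['finger_force'])
E
python3 w.py
```

```text
t 15.85 tcp [0.5095 0.2751 0.2095] yaw 95.68 tilt 0.05 along -47.4 lat 4.8 F [-0.2 -0.2 -1.6] 0.6030306890296075 42.14711308479309
```

move_arm --plan '[0.4, 9, -5, 0, 0, 1.1, 40, 0.4, 9, -10, 0, 0, 1.1, 40, 0, 8, -10, 0, 0, 1.1, 40, 0, 0, -10, 0, 0, 0, 40, 0, 0, -5, 0, 0, 0, 40, 0, 0, -4, 0, 0, 0, 40, 0, 0, 0, 0, 0, 0, 40, 0, 0, 0, 0, 0, 0, 40]'

```text
time: 16.65
eef_pos: [0.5109, 0.3012, 0.166]
tcp_rot: [0.649, 0.761, 0.0, 0.0]
contact_force: [0.1, 0.1, -1.0]
opening: 0.603
finger_force: 42.2
```

```bash
python3 w.py
```

```text
t 16.65 tcp [0.5109 0.3012 0.166 ] yaw 99.02 tilt 0.03 along -21.8 lat -0.7 F [ 0.1  0.1 -1. ] 0.6028527235942139 42.172486782073975
```

Creep down to the seat.

move_arm --plan '[0, 0, -1, 0, 0, 0, 40, 0, 0, -1, 0, 0, 0, 40, 0, 0, -1, 0, 0, 0, 40, 0, 0, -1, 0, 0, 0, 40]'

```text
time: 17.05
eef_pos: [0.5108, 0.3013, 0.1619]
tcp_rot: [0.649, 0.761, 0.0, 0.0]
contact_force: [0.2, -0.2, -1.4]
opening: 0.604
finger_force: 42.2
```

move_arm --plan '[0, 0, -0.7, 0, 0, 0, 40, 0, 0, -0.7, 0, 0, 0, 40]'

```text
time: 17.25
eef_pos: [0.5107, 0.3013, 0.1603]
tcp_rot: [0.649, 0.761, -0.0, -0.0]
contact_force: [0.2, -0.1, -1.1]
opening: 0.604
finger_force: 42.2
```

move_arm --plan '[0, 0, -0.7, 0, 0, 0, 40, 0, 0, -0.7, 0, 0, 0, 40]'

```text
time: 17.45
eef_pos: [0.5108, 0.3014, 0.1593]
tcp_rot: [0.649, 0.761, -0.0, 0.0]
contact_force: [-0.9, -0.2, 3.9]
opening: 0.605
finger_force: 42.7
```

Seat contact, as predicted. Now sliding forward along the shoe.

move_arm --plan '[-0.2, 1, 0, 0, 0, 0, 40, -0.2, 1, 0, 0, 0, 0, 40, -0.1, 1, 0, 0, 0, 0, 40, -0.2, 1, 0, 0, 0, 0, 40]'

```text
time: 17.85
eef_pos: [0.5103, 0.3054, 0.1593]
tcp_rot: [0.649, 0.761, 0.0, 0.0]
contact_force: [0.2, -0.6, 1.3]
opening: 0.599
finger_force: 42.6
```

move_arm --plan '[-0.1, 0.8, 0, 0, 0, 0, 40, -0.1, 0.8, 0, 0, 0, 0, 40]'

```text
time: 18.05
eef_pos: [0.51, 0.3069, 0.1593]
tcp_rot: [0.649, 0.761, 0.0, 0.0]
contact_force: [-0.2, -1.2, 2.0]
opening: 0.604
finger_force: 42.6
```

move_arm --plan '[-0.1, 0.8, 0, 0, 0, 0, 40, -0.1, 0.8, 0, 0, 0, 0, 40]'

```text
time: 18.25
eef_pos: [0.5098, 0.3085, 0.1593]
tcp_rot: [0.649, 0.761, 0.0, 0.0]
contact_force: [0.0, -2.1, 1.6]
opening: 0.607
finger_force: 42.6
```

move_arm --plan '[-0.1, 0.8, 0, 0, 0, 0, 40, -0.1, 0.8, 0, 0, 0, 0, 40]'

```text
time: 18.45
eef_pos: [0.5096, 0.3101, 0.1593]
tcp_rot: [0.649, 0.761, 0.0, 0.0]
contact_force: [1.1, -3.9, 4.4]
opening: 0.603
finger_force: 42.8
```

move_arm --plan '[-0.1, 0.7, 0, 0, 0, 0, 40, 0, 0, 0, 0, 0, 0, 40]'

```text
time: 18.65
eef_pos: [0.5096, 0.3101, 0.1593]
tcp_rot: [0.649, 0.761, -0.001, 0.001]
contact_force: [0.0, -5.5, 5.1]
opening: 0.601
finger_force: 42.9
```

move_arm --plan '[-0.1, 0.7, 0, 0, 0, 0, 40, 0, 0, 0, 0, 0, 0, 40]'

```text
time: 18.85
eef_pos: [0.5096, 0.3102, 0.1593]
tcp_rot: [0.649, 0.761, -0.001, 0.001]
contact_force: [-0.1, -7.2, 4.6]
opening: 0.602
finger_force: 43.0
```

```bash
python3 w.py
```

```text
t 18.85 tcp [0.5096 0.3102 0.1593] yaw 99.05 tilt 0.19 along -12.8 lat -0.8 F [-0.1 -7.2  4.6] 0.602160096484142 43.017343282699585
```

Butted: the TCP stalled at 0.310 and the force rose to 7 N, matching the predicted edge. Opening gently.

move_arm --plan '[0, 0, 0, 0, 0, 0, 50, 0, 0, 0, 0, 0, 0, 53, 0, 0, 0, 0, 0, 0, 56, 0, 0, 0, 0, 0, 0, 60, 0, 0, 0, 0, 0, 0, 66, 0, 0, 0, 0, 0, 0, 72, 0, 0, 0, 0, 0, 0, 76, 0, 0, 0, 0, 0, 0, 76]' --newtons 20

```text
time: 19.65
eef_pos: [0.5091, 0.3116, 0.1589]
tcp_rot: [0.649, 0.761, 0.0, -0.0]
contact_force: [-0.0, 0.3, 0.1]
opening: 0.893
finger_force: 0.0
```

move_arm --plan '[0, 0, 8, 0, 0, 0, 76, 0, 0, 12, 0, 0, 0, 76, 0, 0, 20, 0, 0, 0, 76, 0, 0, 30, 0, 0, 0, 76, 0, 0, 30, 0, 0, 0, 76, 0, 0, 20, 0, 0, 0, 76, 0, -40, 0, 0, 0, 0, 76, 0, -40, 0, 0, 0, 0, 76, 0, -40, 0, 0, 0, 0, 76, 0, -40, 0, 0, 0, 0, 76, 0, -30, 0, 0, 0, 0, 76, 0, 0, 0, 0, 0, 0, 76]'

```text
time: 20.85
eef_pos: [0.5096, 0.1187, 0.2806]
tcp_rot: [0.651, 0.759, 0.0, 0.001]
contact_force: [0.1, -0.7, 0.2]
opening: 0.885
finger_force: 0.0
```

```bash
python3 w.py; python3 - <<'E'
from h import *
t=snap('top','t9.png');s=snap('scene','s9.png')
f=lambda i,x,y,w,h:cv2.convertScaleAbs(cv2.resize(i[y:y+h,x:x+w],(400,int(400*h/w)),interpolation=cv2.INTER_CUBIC),alpha=1.6)
a=t['color'][:,:,::-1];b=s['color'][:,:,::-1]
cv2.imwrite('pics/m8.png',np.vstack([np.hstack([f(a,90,200,60,45),f(b,310,80,60,45)]),np.hstack([f(a,200,180,200,150),f(b,130,120,240,180)])]))
E
```

```text
t 20.85 tcp [0.5096 0.1187 0.2806] yaw 98.79 tilt 0.14 along -201.9 lat 29.1 F [ 0.1 -0.7  0.2] 0.8849116190153223 0.0
```

View pics/m8.png

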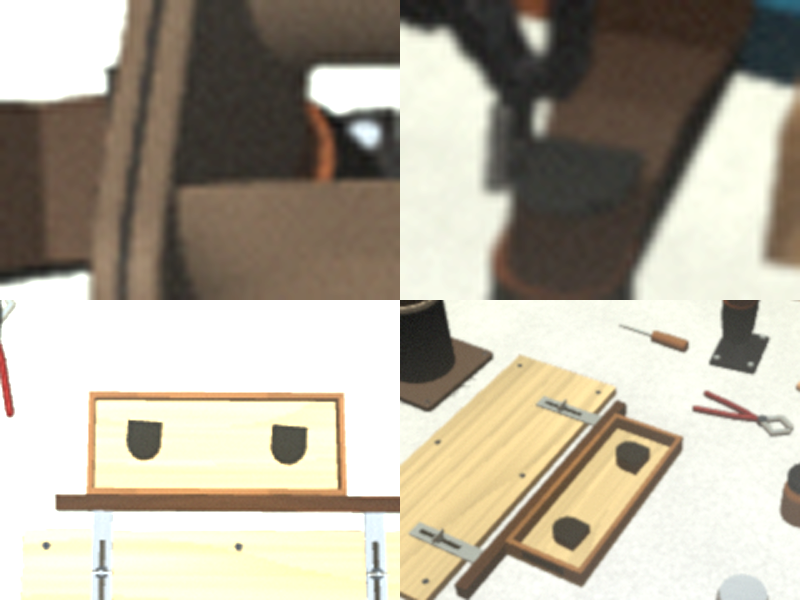

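The tray lies flush on the bar with both low blocks in it. The tall block stands on the seat, partly hidden by the arm. I'll move the arm away and check the block's pose numerically.

move_arm --plan '[0, -40, 0, 0, 0, 0, 76, 0, -40, 0, 0, 0, 0, 76, 0, -40, 0, 0, 0, 0, 76, 0, -40, 0, 0, 0, 0, 76, 0, -40, 0, 0, 0, 0, 76, 0, -40, 0, 0, 0, 0, 76, 0, 0, 0, 0, 0, 0, 76, 0, 0, 0, 0, 0, 0, 76]'

```text
time: 21.75
eef_pos: [0.5096, -0.118, 0.2792]
tcp_rot: [0.649, 0.76, 0.0, -0.0]
contact_force: [0.3, 0.9, -0.3]
opening: 0.892
finger_force: 0.0
```

```bash
python3 - <<'E'
from h import *
from scipy.optimize import minimize
a=np.linspace(np.pi/2,3*np.pi/2,40)
D=np.r_[[[0,-.026],[0,.026]],np.c_[-.03+.026*np.cos(a),.026*np.sin(a)]]
for n in('top','scene'):
    c=snap(n,n+'10.png')
    th=np.radians(99);u=np.array([np.cos(th),np.sin(th)]);q=proj(c,[*(np.array([.5068,.3227])-.028*u),.195]);x,y=(q-25).astype(int)
    im=cv2.resize(c['color'][y:y+50,x:x+50].astype(float),None,fx=8,fy=8,interpolation=cv2.INTER_CUBIC)
    v=(im[:,:,0]-im[:,:,2])/(im.sum(2)+10);sx,sy=((q-[x,y])*8).astype(int);L=im.sum(2)
    m=((v<v[sy-30:sy+30,sx-30:sx+30].mean()+.06)&(L<1.6*L[sy-30:sy+30,sx-30:sx+30].mean())&(L>.55*L[sy-30:sy+30,sx-30:sx+30].mean())).astype(np.uint8)
    m=cv2.morphologyEx(cv2.morphologyEx(m,cv2.MORPH_OPEN,np.ones((25,25))),cv2.MORPH_CLOSE,np.ones((25,25)))
    l=cv2.connectedComponents(m)[1];m=(l==l[sy,sx]).astype(np.uint8)
    def iou(p):
        t=p[2]/10;P=D@np.array([[np.cos(t),np.sin(t)],[-np.sin(t),np.cos(t)]])+p[:2]/100
        z=np.array([proj(c,[*k,.195]) for k in P]);o=np.zeros_like(m);cv2.fillPoly(o,[np.round(((z-[x,y]+.5)*8-.5)*16).astype(int)],1,shift=4)
        return -(o&m).sum()/(o|m).sum()
    s=np.array([50.68,32.27,17.28]);r=minimize(iou,s,method='Nelder-Mead',options=dict(initial_simplex=[s,s+[.5,0,0],s+[0,.5,0],s+[0,0,.7]]))
    d=r.x[:2]/100-[.5068,.3227];print(n,m.sum()/64,r.fun,'along',d@u*1e3,'lat',d@[-u[1],u[0]]*1e3,'yaw',np.degrees(r.x[2]/10))
E
```

```text
top 561.21875 280554578237738.56 along 26.94538127123492 lat -38.873028756992326 yaw 96.60166875263364
scene 192.515625 0.0 along 54.35349144599527 lat 55.514043977548496 yaw 108.36541765240975<stdin>:16: RuntimeWarning: overflow encountered in scalar negative
```

Unsigned overflow from the minus sign; I'll refit on the saved images.

```bash
python3 - <<'E'
from h import *
from scipy.optimize import minimize
a=np.linspace(np.pi/2,3*np.pi/2,40)
D=np.r_[[[0,-.026],[0,.026]],np.c_[-.03+.026*np.cos(a),.026*np.sin(a)]]
for n in('top','scene'):
    c=cams.read_camera(n)
    th=np.radians(99);u=np.array([np.cos(th),np.sin(th)]);q=proj(c,[*(np.array([.5068,.3227])-.028*u),.195]);x,y=(q-25).astype(int)
    im=cv2.resize(c['color'][y:y+50,x:x+50].astype(float),None,fx=8,fy=8,interpolation=cv2.INTER_CUBIC)
    v=(im[:,:,0]-im[:,:,2])/(im.sum(2)+10);sx,sy=((q-[x,y])*8).astype(int);L=im.sum(2)
    m=((v<v[sy-30:sy+30,sx-30:sx+30].mean()+.06)&(L<1.6*L[sy-30:sy+30,sx-30:sx+30].mean())&(L>.55*L[sy-30:sy+30,sx-30:sx+30].mean())).astype(np.uint8)
    m=cv2.morphologyEx(cv2.morphologyEx(m,cv2.MORPH_OPEN,np.ones((25,25))),cv2.MORPH_CLOSE,np.ones((25,25)))
    l=cv2.connectedComponents(m)[1];m=(l==l[sy,sx]).astype(np.uint8)
    def iou(p):
        t=p[2]/10;P=D@np.array([[np.cos(t),np.sin(t)],[-np.sin(t),np.cos(t)]])+p[:2]/100
        z=np.array([proj(c,[*k,.195]) for k in P]);o=np.zeros_like(m);cv2.fillPoly(o,[np.round(((z-[x,y]+.5)*8-.5)*16).astype(int)],1,shift=4)
        return -float((o&m).sum())/float((o|m).sum())
    s=np.array([50.68,32.27,17.28]);r=minimize(iou,s,method='Nelder-Mead',options=dict(initial_simplex=[s,s+[.5,0,0],s+[0,.5,0],s+[0,0,.7]]))
    d=r.x[:2]/100-[.5068,.3227];print(n,m.sum()/64,r.fun,'along',d@u*1e3,'lat',d@[-u[1],u[0]]*1e3,'yaw',np.degrees(r.x[2]/10))
E
```

```text
top 559.140625 -0.9547382133651154 along -1.2362209920949172 lat -1.639118352038568 yaw 97.76337517537951
scene 194.75 -0.8354330084779336 along -9.216373739103963 lat -4.8878697756247265 yaw 103.40677727084103
```

The top fit agrees with the force contact: along −1.2 mm, sideways −1.6 mm, yaw 97.8° against the shoe's 99°. The scene fit is poor (overlap 0.84) and I'm not relying on it. Handing in.

```bash
python3 -c "
from plant import order
print(order.sign_off())"
```

```text
the job is handed in; nothing more can be done
None
```

The job is handed in, with no verdict returned: the tray lies flush against the stop bar with both low blocks in it, and the tall heel block stands on the heel seat, butted against the sole edge by feel (7 N) and about 1 to 2 mm from target in the top view, though the second camera's fit was too poor to confirm that.

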